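# Bring the green spice jar round to the front and hold the carousel

### The arm

A 7-joint arm with a two-finger parallel gripper is mounted at the origin on the work surface. World frame = base frame: x ahead of the robot, y to its left, z up, the work surface at z = 0. Lengths are in m, angles in degrees, forces in N, time in s.
With the tool pointing down it reaches from about 0.425 to 0.925 m from the base axis. Payload 6.8 kg.
Tool frame: the origin (TCP) lies between the finger pads, 19 mm behind the fingertips; this is the grasp point; z points along the fingers, y is the line along which they close (so a half turn about z gives the same grasp; the last joint's range is limited). The gripper opens to 88 mm and grips with 3 to 60 N. Pads are 20 mm wide; open, the fingers measure 115 mm over their backs; the gripper's body (75 mm by 178 mm) begins 61 mm behind the grasp point.
Start: joints at [-81.538, 27.33, 1.283, 89.118, -0.659, 63.558, -4.761], TCP at [0.171, 0.653, 0.241] pointing down, gripper open.
Joint ranges: [-169.35, 169.35], [-19.33, 120.38], [-80.79, 83.38], [13.8, 139.57], [-78.32, 258.32], [9.67, 109.79], [-169.56, 169.56]. Speed limits (degrees/s): [136.94, 136.94, 180, 180, 180, 180, 180].

### API

Orientations are given as [roll, pitch, yaw] about the fixed x, y, z axes, in that order (R = Rz(yaw) Ry(pitch) Rx(roll)).
In Python, from workcell import telemetry, eyes, workorder gives the robot as it stands. The module is installed in compiled form; this text tells all that it offers.
- The arm moves only by the tool drive_tool, never from a script. Its argument "increments" is a list of rows, each an object with "dp": the shift along the tool's x, y, z in units of 50 mm (1.0 is 50 mm), a list of three; "twist": the turn about the tool's z in units of 5 degrees (1.0 is 5 degrees). In form: [{"dp": [tx, ty, tz], "twist": twist}, ...]. A call has 1 to 10 rows; each row shifts and turns the commanded pose from where the row before left it, along the tool's axes as they then stand; what a row does not reach is not made up. A row lasts 1/10 s, in which the tool goes at most 50 mm and 8.59 degrees, less where a joint would pass 70% of its speed; a pose out of reach is approached as far as the arm can. A call is refused whole if a number of a shift passes 1 or a number of a turn 1, either way. A call with a gripper value outside its range is refused whole. "jaw" is the opening, from -1 (shut) to 1 (fully open), set as the call begins (left out, the last holds). The fingers move at their own pace and stop on an object; "force" is the grip in N (left out, the last holds). Time passes only in rows, so rows that do not move let the fingers close. It gives the time, the measured TCP pose, the force, the opening and the grip force at its end, in the units of the state.
- telemetry.get_obs(): the state, without advancing time (a new reading comes with each control period).
- eyes.snapshot(name): name is "scene" or "top" or "wrist"; returns (picture, depth): 420x560x3 uint8, red, green, blue; 420x560 float32, m along the optical axis (not along the pixel's ray), 0 where there is no reading.
- eyes.calibration(name): a dict with "fx", "fy", "cx", "cy" (pixels), "extrinsics" (4x4, takes a point from camera to world coordinates). Camera axes: x right, y up, looking along -z (the intrinsics and any distortion apply to the point x, -y, -z); pixel columns grow to the right and rows downward; lengths in m; the calibration is good to about 2 mm. A picture is of the moment at which its call begins: read the wrist's pose just before it. calibration takes no time and is no camera call; for the wrist camera it gives the pose at the moment of the call.
- workorder.finish_job(): hands the job in; it is judged then, once.
The state is a dict: "clock": time; "joint_pos": joint angles; "joint_vel": joint speeds; "joint_torque": joint torques, N m; "ee_pos": TCP position; "eef_rot": TCP orientation; "wrist_force": force on the tool from outside, world axes, zero at the start; "moment": the same for the moment, N m; "finger_gap": finger opening in m; "finger_force": force on a finger pad.
Only numpy, scipy, OpenCV 4.12 (cv2) and the standard library are available. Lean on these libraries where they do the work, as an engineer would, in place of code of your own. Each camera call takes 0.05 s, during which the arm holds its last target. There are 200 camera calls.

### The job

Gently turn the spice carousel by the knob on top until the jar with the green cap and green label faces squarely to the front edge of the worktop (the side away from the robot). Finish while still gripping the knob, holding the turntable still so that the cook can take the jar out: do not let go at the end. All the jars stay standing in their places, and the mug, carton and pot round about are left alone.

Things in the scene. Friction and masses are not known exactly. Their poses are not given: they have to be found in the camera images.
- foot: round black foot of the spice carousel, 156 mm across, fixed to the worktop (does not slide). Origin: centre of its underside on the worktop, on the carousel's vertical turning axis. Its axes are the world's: +x points from the robot straight out to the front edge of the worktop, which is 'the front'
- knob: dark wooden round knob on top of the carousel's central steel post, 37 mm across and 34 mm tall, fixed to the turntable so that turning it turns everything. Origin: centre of its underside, on the axis, 156 mm above the worktop; the straight side runs from 6 to 28 mm above that. The post below it is 11 mm across
- knob_grip (a point): centre of the knob, on the turning axis, 173 mm above the worktop: the height to grip. Nothing stands higher than 125 mm (other than the post and knob) on the carousel
- turntable (a joint): angle (rad) that the wooden turntable has turned since the start: 0 at the start wherever it stands, growing anticlockwise seen from above, free to turn many times both ways. The turntable is a disc 200 mm across, its top 28 mm above the worktop, on a light ball bearing (about 0.03 Nm of friction, no detents, no spring): it stays where it is left but is easily nudged
- jar_green: the wanted jar: glass with GREEN cap and GREEN wrap-round label. All six jars are the same size, 43 mm across and 95 mm tall, standing loose on the turntable, each inside a wire ring 60 mm above the worktop with 2 mm of play. Origin: centre of its underside. The six places are evenly spaced at 60 degrees, 70 mm out from the turning axis
- jar_red: one of the other jars on the carousel: red cap, white label, red contents; size and origin as the green one
- jar_black: one of the other jars on the carousel: black cap, white label, dark contents; size and origin as the green one
- jar_white: one of the other jars on the carousel: white cap, white label, pale contents; size and origin as the green one
- jar_orange: one of the other jars on the carousel: orange cap, white label, yellow contents; size and origin as the green one
- jar_grey: one of the other jars on the carousel: grey cap, white label, brown contents; size and origin as the green one
- mug: bystander: blue ceramic mug, 82 mm across, 92 mm tall, beside the carousel on the robot's left (+y). Origin: centre of its underside
- carton: bystander: flat orange and cream food carton lying on the worktop, 150 x 85 x 45 mm, beside the carousel on the robot's right (-y). Origin: centre of its underside
- pot: bystander: small white pot with a white cap and blue label, 54 mm across, 72 mm tall, on the worktop beyond the carousel. Origin: centre of its underside

How it is judged:
By the outcome, as a careful person would: the job done as asked, in the order asked, and still so for the second after the job is handed in, while the arm keeps its last pose, push and grip.
It also fails if it takes over 67 s, if anything falls off the work surface, if the arm or the gripper's body presses on something with over 40 N, if the wrist force passes 120 N, or if a joint passes its speed limit or range.

## Working session

There is one attempt and no reset: what is moved stays moved. The work goes in short steps, Python scripts to look and compute and a tool call to move; the robot and the scene stay as the last step left them, time stands still between calls to the robot, and variables do not carry over. Pictures are saved under pics/ and viewed, at most 10 in all, crops included, and the job is handed in when it is done.

Besides the shell and the picture viewer there is one more tool, called after "Emit:" as name([rows], argument=value, ...), one row to a line, values as JSON. drive_tool: Moves the arm, as the interface text tells. Its arguments: {"type":"object","properties":{"increments":{"type":"array"},"jaw":{"type":"number"},"force":{"type":"number"}},"required":["increments"]}

```bash
mkdir -p pics
cat > h.py <<'E'
import numpy as np, cv2
from workcell import telemetry, eyes, workorder
def snap(n,f):
    im,d=eyes.snapshot(n); cv2.imwrite('pics/'+f,im[:,:,::-1]); return im,d,eyes.calibration(n)
def ray(c,u,v,z):
    T=np.array(c['extrinsics']); r=T[:3,:3]@np.array([(u-c['cx'])/c['fx'],-(v-c['cy'])/c['fy'],-1]); o=T[:3,3]
    return o+r*(z-o[2])/r[2]
def pts(c,d):
    v,u=np.mgrid[:d.shape[0],:d.shape[1]]
    p=np.stack([(u-c['cx'])/c['fx']*d,-(v-c['cy'])/c['fy']*d,-d],-1); T=np.array(c['extrinsics'])
    return p@T[:3,:3].T+T[:3,3]
E
python3 - <<'E'
from h import *
o=telemetry.get_obs(); print(o)
a,_,c=snap('top','t0.png'); b,_,c2=snap('scene','s0.png')
cv2.imwrite('pics/ts0.png',np.hstack([a,b])[:,:,::-1][:, :]) 
print(c,c2)
E
```

```text
{'clock': 0.0, 'joint_pos': array([-81.53859796,  27.37560223,   1.28020556,  89.17829051,
        -0.65723119,  63.55574926,  -4.76107927]), 'joint_vel': array([ 0.05963342,  0.03202468,  0.00541702, -0.07783083,  0.00580944,
       -0.01585249,  0.07725278]), 'joint_torque': array([-7.39865409e-04, -5.82856929e+01,  1.53440114e+00, -2.72608852e+01,
       -5.44056098e-02,  1.68583717e-02,  1.43146794e-04]), 'ee_pos': array([0.17065517, 0.65249047, 0.24038418]), 'eef_rot': array([-1.79898119e+02,  9.17775446e-03,  1.65346906e+02]), 'wrist_force': array([-0.45910313,  0.19984857,  0.33229084]), 'moment': array([-0.0560009 , -0.03217637,  0.01453747]), 'finger_force': 0.0, 'finger_gap': 0.08774169679875343}
{'fx': 441.80548709016944, 'fy': 441.80548709016944, 'cx': 278.8306597364038, 'cy': 201.91684871920552, 'extrinsics': array([[ 0.00950372,  0.99129815, -0.13129223,  0.49658661],
       [-0.99991039,  0.00818305, -0.0105949 ,  0.01607836],
       [-0.00942833,  0.13138115,  0.99128709,  1.06659122],
       [ 0.        ,  0.        ,  0.        ,  1.        ]])} {'fx': 427.2698685404089, 'fy': 427.2698685404089, 'cx': 287.90117867450937, 'cy': 206.25365641605637, 'extrinsics': array([[ 0.71888337, -0.43708884,  0.54051832,  1.18529989],
       [ 0.69508518,  0.46089433, -0.55175448, -0.51572801],
       [-0.00795611,  0.77235339,  0.63514324,  0.75295886],
       [ 0.        ,  0.        ,  0.        ,  1.        ]])}
```

View pics/t0.png

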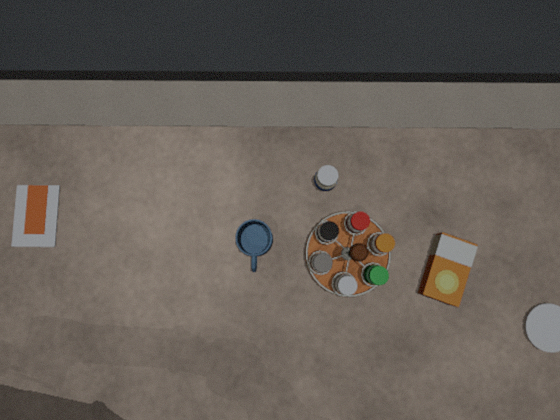

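View pics/s0.png

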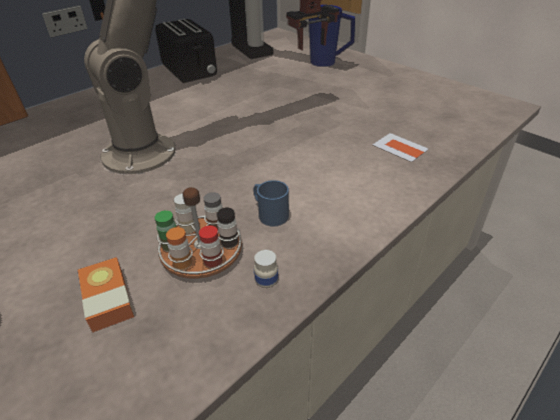

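The top view shows the carousel disc at about (348,254), the knob at (359,252), the green cap at (376,274), the mug at (254,240), the carton at (449,270) and the pot at (327,178). The scene view agrees: the green jar is on the robot's right, on the near side. Next I'll measure the axis and the angle.

```bash
cat >> h.py <<'E'
def caps(a):
    hsv=cv2.cvtColor(a,cv2.COLOR_RGB2HSV); out={}
    for n,lo,hi in [('green',(50,120,60),(80,255,255)),('red',(172,150,90),(180,255,255))]:
        m=cv2.inRange(hsv,lo,hi); k,l,s,ce=cv2.connectedComponentsWithStats(m); i=1+s[1:,4].argmax(); out[n]=(ce[i],s[i],l==i)
    return out
E
python3 - <<'E'
from h import *
for n in('top','scene'):
    a,d,c=snap(n,n+'1.png'); P=pts(c,d)
    for k,(ce,s,m) in caps(a).items():
        q=P[m]; zt=np.percentile(q[:,2],90); tp=q[abs(q[:,2]-zt)<.006]
        print(n,k,ce,s,'ray',ray(c,*ce,.123),'depth',zt,np.median(tp,0),len(tp))
    kn=P[(P[...,2]>.15)&(P[...,2]<.2)&(abs(P[...,0]-.42)<.25)&(abs(P[...,1]+.14)<.15)]
    print('knob',len(kn),kn.mean(0),kn.min(0),kn.max(0))
    if n=='top':
        sel=(P[...,2]>.15)&(P[...,2]<.2)&(abs(P[...,1]+.14)<.1)&(abs(P[...,0]-.42)<.25); v,u=np.nonzero(sel); print('knobpx',u.mean(),v.mean(),ray(c,u.mean(),v.mean(),.19))
        # disc: fit circle to silhouette via depth z~.028
        s2=(abs(P[...,2]-.028)<.008)&(abs(P[...,1]+.14)<.15)&(abs(P[...,0]-.42)<.25)
        cn=np.argwhere(s2)[:,::-1].astype(np.int32); e=cv2.minEnclosingCircle(cn); print('disc',e,ray(c,*e[0],.028))
        b=a[180:330,230:480]; cv2.imwrite('pics/crop.png',cv2.resize(b,(750,450),interpolation=cv2.INTER_CUBIC)[:,:,::-1])
E
```

```text
Traceback (most recent call last):
  File "h.py", line 15, in caps
    m=cv2.inRange(hsv,lo,hi); k,l,s,ce=cv2.connectedComponentsWithStats(m); i=1+s[1:,4].argmax(); out[n]=(ce[i],s[i],l==i)
                                                                                ~~~~~~~~~~~~~~^^
ValueError: attempt to get argmax of an empty sequence
```

```bash
python3 - <<'E'
s=open('h.py').read()
s=s.replace("hsv=cv2.cvtColor(a,cv2.COLOR_RGB2HSV)","hsv=cv2.cvtColor(a,cv2.COLOR_RGB2HSV); hsv[...,0]=(hsv[...,0]+20)%180").replace("(50,120,60),(80,255,255)","(65,110,50),(105,255,255)").replace("(172,150,90),(180,255,255)","(10,170,110),(23,255,255)")
open('h.py','w').write(s)
E
python3 - <<'E'
from h import *
for n in('top','scene'):
    a,d,c=snap(n,n+'1.png'); P=pts(c,d)
    if n=='top':
        b=a[180:330,230:480]; cv2.imwrite('pics/crop.png',cv2.resize(b,(750,450),interpolation=cv2.INTER_CUBIC)[:,:,::-1])
        print(cv2.cvtColor(a,cv2.COLOR_RGB2HSV)[[222,274],[360,377]])
    near=(abs(P[...,1]+.14)<.12)&(abs(P[...,0]-.42)<.25)
    sel=(P[...,2]>.15)&(P[...,2]<.2)&near; kn=P[sel]
    print('knob',len(kn),kn.mean(0),kn.min(0),kn.max(0))
    if n=='top':
        v,u=np.nonzero(sel); print('knobpx',u.mean(),v.mean(),ray(c,u.mean(),v.mean(),.19))
        e=cv2.minEnclosingCircle(np.argwhere((abs(P[...,2]-.028)<.008)&near)[:,::-1].astype(np.int32)); print('disc',e,ray(c,*e[0],.028))
    for k,(ce,s,m) in caps(a).items():
        q=P[m]; zt=np.percentile(q[:,2],90); tp=q[abs(q[:,2]-zt)<.006]
        print(n,k,ce,s,'ray',ray(c,*ce,.123),'depth',zt,np.median(tp,0),len(tp))
E
```

```text
[[  2 194 138]
 [ 65 140 126]]
knob 289 [ 0.51553293 -0.13112363  0.18730106] [ 0.49886323 -0.15010887  0.16489953] [ 0.53311471 -0.11484277  0.19480369]
knobpx 357.66089965397924 251.51557093425606 [ 0.51546393 -0.13070054  0.19      ]
disc ((342.0, 240.0), 57.384765625) [ 0.54541708 -0.12158973  0.028     ]
top green [377.90333333 274.96      ] [369 265  19  20 300] ray [ 0.46826676 -0.18375564  0.123     ] depth 0.12491551450518015 [ 0.46825637 -0.18412257  0.12298692] 282
top red [359.96385542 220.48995984] [351 212  19  18 249] ray [ 0.58292297 -0.14775355  0.123     ] depth 0.1252547995307783 [ 0.5829017  -0.14791563  0.12291627] 246
knob 278 [ 0.52175639 -0.14077577  0.1807992 ] [ 0.4993082  -0.15541353  0.15016581] [ 0.53359852 -0.12029907  0.19210864]
scene green [163.38356164 216.09589041] [155 211  17  11 146] ray [ 0.46884202 -0.18790596  0.123     ] depth 0.12431093471070809 [ 0.46897929 -0.18782159  0.12311424] 145
scene red [207.95505618 231.57303371] [199 225  18  13 178] ray [ 0.58343167 -0.15005485  0.123     ] depth 0.12452304356229366 [ 0.58346045 -0.1505018   0.12323284] 173
```

View pics/crop.png

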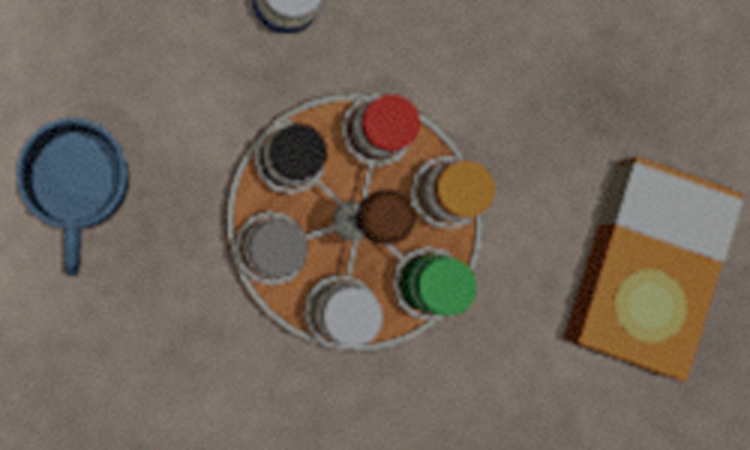

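The axis is at about (0.5155, -0.133). The green jar is at about -132° and 70 mm out, and the red-green spacing of 0.121 m matches the given geometry. It needs roughly +132° anticlockwise. First I'll move over the knob, staying high.

Emit:
drive_tool([
  {"dp": [-0.69, -0.445, 0], "twist": 0},
  {"dp": [-0.69, -0.445, 0], "twist": 0},
  {"dp": [-0.69, -0.445, 0], "twist": 0},
  {"dp": [-0.69, -0.445, 0], "twist": 0},
  {"dp": [-0.69, -0.445, 0], "twist": 0},
  {"dp": [-0.69, -0.445, 0], "twist": 0},
  {"dp": [-0.69, -0.445, 0], "twist": 0},
  {"dp": [-0.69, -0.445, 0], "twist": 0},
  {"dp": [-0.69, -0.445, 0], "twist": 0},
  {"dp": [-0.69, -0.445, 0], "twist": 0},
], jaw=1)

```text
clock: 1.25
ee_pos: [0.4492, 0.3491, 0.2415]
eef_rot: [180.0, 0.0, 165.3]
wrist_force: [0.7, 0.4, 0.8]
finger_gap: 0.0881
finger_force: 0.0
```

Emit:
drive_tool([
  {"dp": [-0.37, -0.9, 0], "twist": 0},
  {"dp": [-0.37, -0.9, 0], "twist": 0},
  {"dp": [-0.37, -0.9, 0], "twist": 0},
  {"dp": [-0.37, -0.9, 0], "twist": 0},
  {"dp": [-0.37, -0.9, 0], "twist": 0},
  {"dp": [-0.37, -0.9, 0], "twist": 0},
  {"dp": [-0.37, -0.9, 0], "twist": 0},
  {"dp": [-0.37, -0.9, 0], "twist": 0},
  {"dp": [-0.37, -0.9, 0], "twist": 0},
  {"dp": [0, 0, 0], "twist": 0},
])

```text
clock: 2.25
ee_pos: [0.5066, -0.0909, 0.2419]
eef_rot: [-179.9, 0.1, 164.7]
wrist_force: [-0.5, -0.5, 0.4]
finger_gap: 0.0877
finger_force: 0.0
```

Emit:
drive_tool([
  {"dp": [0, 0, 0], "twist": 1},
  {"dp": [0, 0, 0], "twist": 1},
  {"dp": [0, 0, 0], "twist": 1},
  {"dp": [0, 0, 0], "twist": 1},
  {"dp": [0, 0, 0], "twist": 1},
  {"dp": [0, 0, 0], "twist": 1},
  {"dp": [0, 0, 0], "twist": 1},
  {"dp": [0, 0, 0], "twist": 1},
  {"dp": [0, 0, 0], "twist": 1},
  {"dp": [0, 0, 0], "twist": 1},
])

```text
clock: 3.25
ee_pos: [0.5068, -0.0826, 0.2413]
eef_rot: [180.0, -0.0, 115.2]
wrist_force: [-0.1, -0.4, 0.1]
finger_gap: 0.0881
finger_force: 0.0
```

Emit:
drive_tool([
  {"dp": [0, 0, 0], "twist": 1},
  {"dp": [0, 0, 0], "twist": 1},
  {"dp": [0, 0, 0], "twist": 1},
  {"dp": [0, 0, 0], "twist": 1},
  {"dp": [0, 0, 0], "twist": 1},
  {"dp": [0, 0, 0], "twist": 1},
  {"dp": [0, 0, 0], "twist": 1},
  {"dp": [0, 0, 0], "twist": 1},
  {"dp": [0, 0, 0], "twist": 1},
  {"dp": [0, 0, 0], "twist": 1},
])

```text
clock: 4.25
ee_pos: [0.5068, -0.0826, 0.2413]
eef_rot: [-180.0, -0.0, 65.2]
wrist_force: [0.5, 0.6, 0.7]
finger_gap: 0.0877
finger_force: 0.0
```

Emit:
drive_tool([
  {"dp": [0, 0, 0], "twist": 1},
  {"dp": [0, 0, 0], "twist": 1},
  {"dp": [0, 0, 0], "twist": 1},
  {"dp": [0, 0, 0], "twist": 1},
  {"dp": [0, 0, 0], "twist": 1},
  {"dp": [0, 0, 0], "twist": 1},
  {"dp": [0, 0, 0], "twist": 1},
  {"dp": [0, 0, 0], "twist": 1},
  {"dp": [0, 0, 0], "twist": 1},
  {"dp": [0, 0, 0], "twist": 1},
])

```text
clock: 5.25
ee_pos: [0.5068, -0.0825, 0.2412]
eef_rot: [-180.0, 0.0, 15.2]
wrist_force: [0.5, 0.1, -0.4]
finger_gap: 0.0877
finger_force: 0.0
```

Emit:
drive_tool([
  {"dp": [0, 0, 0], "twist": 1},
  {"dp": [0, 0, 0], "twist": 1},
  {"dp": [0, 0, 0], "twist": 1},
  {"dp": [0, 0, 0], "twist": 0},
  {"dp": [0, 0, 0], "twist": 0},
])

```text
clock: 5.75
ee_pos: [0.5068, -0.0828, 0.2413]
eef_rot: [-180.0, 0.0, 0.5]
wrist_force: [-1.1, -0.2, -0.4]
finger_gap: 0.0878
finger_force: 0.0
```

```bash
cat > w.py <<'E'
from h import *
import sys
print(telemetry.get_obs()['joint_pos'].round(1), telemetry.get_obs()['ee_pos'])
a,d,c=snap('wrist',sys.argv[1]); P=pts(c,d); print(c['extrinsics'].round(3).tolist(), d[d>0].min())
k=(P[...,2]>.183)&(P[...,2]<.2)&(np.hypot(P[...,0]-.5155,P[...,1]+.133)<.035)
v,u=np.nonzero(k)
if len(u): print('knob',len(u),P[k].mean(0),P[k].min(0),P[k].max(0),u.mean(),v.mean())
g=caps(a)['green']; print('green',g[:2],ray(c,*g[0],.123))
E
python3 w.py w0.png
```

```text
[-42.5  17.3  55.  113.5 -16.8  57.5 -69. ] [ 0.50684723 -0.08284291  0.24125896]
[[0.008, 0.964, 0.266, 0.58], [-1.0, 0.008, 0.003, -0.083], [0.0, -0.266, 0.964, 0.385], [0.0, 0.0, 0.0, 1.0]] 0.050867867
knob 1892 [ 0.51762701 -0.13222368  0.18930923] [ 0.49769361 -0.15193517  0.18301579] [ 0.53321118 -0.11564939  0.19263039] 349.84619450317126 225.4661733615222
green (array([390.23068783, 247.96825397]), array([371, 230,  37,  41, 945], dtype=int32)) [ 0.47475567 -0.18889422  0.123     ]
```

View pics/w0.png

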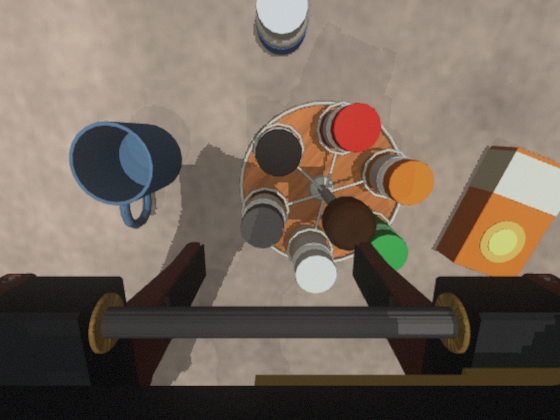

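The wrist view shows the knob at (350,222), with the green cap beyond it at (390,250). The jaws are clear. All three views put the axis at (0.516, -0.134), so I'll centre over it, descend, and close softly.

Emit:
drive_tool([
  {"dp": [0.09, 0.51, 0], "twist": 0},
  {"dp": [0.09, 0.51, 0], "twist": 0},
  {"dp": [0, 0, 0], "twist": 0},
  {"dp": [0, 0, 0.2], "twist": 0},
  {"dp": [0, 0, 0.3], "twist": 0},
  {"dp": [0, 0, 0.3], "twist": 0},
  {"dp": [0, 0, 0.3], "twist": 0},
  {"dp": [0, 0, 0.26], "twist": 0},
  {"dp": [0, 0, 0], "twist": 0},
  {"dp": [0, 0, 0], "twist": 0},
])

```text
clock: 6.8
ee_pos: [0.516, -0.1345, 0.1731]
eef_rot: [180.0, 0.0, 0.3]
wrist_force: [-0.0, -0.7, 0.4]
finger_gap: 0.088
finger_force: 0.0
```

Emit:
drive_tool([
  {"dp": [0, 0, 0], "twist": 0},
  {"dp": [0, 0, 0], "twist": 0},
  {"dp": [0, 0, 0], "twist": 0},
  {"dp": [0, 0, 0], "twist": 0},
  {"dp": [0, 0, 0], "twist": 0},
  {"dp": [0, 0, 0], "twist": 0},
  {"dp": [0, 0, 0], "twist": 0},
  {"dp": [0, 0, 0], "twist": 0},
  {"dp": [0, 0, 0], "twist": 0},
  {"dp": [0, 0, 0], "twist": 0},
], jaw=-1, force=15)

```text
clock: 7.8
ee_pos: [0.5162, -0.1338, 0.1733]
eef_rot: [-180.0, 0.0, 0.4]
wrist_force: [-1.1, 3.4, 3.1]
finger_gap: 0.0365
finger_force: 15.0
```

```bash
cat > m.py <<'E'
from h import *
import sys
o=telemetry.get_obs(); print({k:np.round(o[k],3) for k in('clock','joint_pos','ee_pos','eef_rot','wrist_force','moment','finger_gap','finger_force')})
for n in('top','scene','wrist'):
    a,d,c=snap(n,n+sys.argv[1]+'.png')
    for k in('green','red'):
        try: g=caps(a)[k]; p=ray(c,*g[0],.123); q=p-[.516,-.134,0]; print(n,k,g[1][2:],p.round(4),np.degrees(np.arctan2(q[1],q[0])).round(1),np.hypot(*q[:2]).round(4))
        except ValueError: print(n,k,'hidden')
E
python3 m.py 2
```

```text
{'clock': np.float64(7.8), 'joint_pos': array([-30.653,  25.262,  49.75 , 114.709, -24.799,  51.097, -57.205]), 'ee_pos': array([ 0.516, -0.134,  0.173]), 'eef_rot': array([-1.79952e+02,  1.40000e-02,  3.66000e-01]), 'wrist_force': array([-1.081,  3.445,  3.107]), 'moment': array([ 0.73 ,  0.303, -0.023]), 'finger_gap': np.float64(0.037), 'finger_force': np.float64(15.0)}
top green hidden
top red hidden
scene green [ 17  11 141] [ 0.468  -0.1881  0.123 ] -131.6 0.0724
scene red [ 19  14 186] [ 0.5837 -0.1501  0.123 ] -13.3 0.0696
wrist green [ 31  18 262] [ 0.5064 -0.1788  0.123 ] -102.1 0.0458
wrist red [  62   64 3129] [ 0.5843 -0.1486  0.123 ] -12.1 0.0699
```

The grip is on the knob (36.5 mm gap) with only a small side force. Next is a gentle anticlockwise turn, which is negative twist because the tool z axis points down.

Emit:
drive_tool([
  {"dp": [0, 0, 0], "twist": -0.1},
  {"dp": [0, 0, 0], "twist": -0.2},
  {"dp": [0, 0, 0], "twist": -0.3},
  {"dp": [0, 0, 0], "twist": -0.4},
  {"dp": [0, 0, 0], "twist": -0.4},
  {"dp": [0, 0, 0], "twist": -0.4},
  {"dp": [0, 0, 0], "twist": -0.4},
  {"dp": [0, 0, 0], "twist": -0.3},
  {"dp": [0, 0, 0], "twist": -0.2},
  {"dp": [0, 0, 0], "twist": -0.1},
], force=20)

```text
clock: 8.95
ee_pos: [0.5161, -0.1337, 0.1733]
eef_rot: [-179.9, -0.0, 14.4]
wrist_force: [-1.4, 6.1, 2.9]
finger_gap: 0.0365
finger_force: 20.0
```

```bash
python3 m.py 3
```

```text
{'clock': np.float64(8.95), 'joint_pos': array([-28.102,  23.974,  45.965, 114.588, -22.333,  50.476, -45.621]), 'ee_pos': array([ 0.516, -0.134,  0.173]), 'eef_rot': array([-1.79932e+02, -1.00000e-03,  1.44390e+01]), 'wrist_force': array([-1.427,  6.071,  2.892]), 'moment': array([ 1.139,  0.377, -0.115]), 'finger_gap': np.float64(0.037), 'finger_force': np.float64(20.0)}
top green hidden
top red hidden
scene green [ 18  11 156] [ 0.4832 -0.1978  0.123 ] -117.2 0.0717
scene red [ 18  14 179] [ 0.5849 -0.1339  0.123 ] 0.1 0.0689
wrist green [ 32  19 266] [ 0.5174 -0.1799  0.123 ] -88.2 0.0459
wrist red [  63   65 3133] [ 0.5858 -0.1314  0.123 ] 2.2 0.0698
```

Emit:
drive_tool([
  {"dp": [0, -0.014, 0], "twist": -0.2},
  {"dp": [0, 0, 0], "twist": -0.3},
  {"dp": [0, 0, 0], "twist": -0.4},
  {"dp": [0, 0, 0], "twist": -0.5},
  {"dp": [0, 0, 0], "twist": -0.5},
  {"dp": [0, 0, 0], "twist": -0.5},
  {"dp": [0, 0, 0], "twist": -0.5},
  {"dp": [0, 0, 0], "twist": -0.5},
  {"dp": [0, 0, 0], "twist": -0.5},
  {"dp": [0, 0, 0], "twist": -0.5},
])

```text
clock: 10.1
ee_pos: [0.516, -0.1334, 0.1733]
eef_rot: [-180.0, -0.0, 36.6]
wrist_force: [-0.3, 4.0, 2.7]
finger_gap: 0.0364
finger_force: 20.0
```

Emit:
drive_tool([
  {"dp": [0, 0, 0], "twist": -0.5},
  {"dp": [0, 0, 0], "twist": -0.5},
  {"dp": [0, 0, 0], "twist": -0.5},
  {"dp": [0, 0, 0], "twist": -0.5},
  {"dp": [0, 0, 0], "twist": -0.5},
  {"dp": [0, 0, 0], "twist": -0.5},
  {"dp": [0, 0, 0], "twist": -0.5},
  {"dp": [0, 0, 0], "twist": -0.5},
  {"dp": [0, 0, 0], "twist": -0.5},
  {"dp": [0, 0, 0], "twist": -0.5},
])

```text
clock: 11.1
ee_pos: [0.5158, -0.1331, 0.1733]
eef_rot: [-179.9, -0.0, 61.6]
wrist_force: [-1.6, 6.1, 4.1]
finger_gap: 0.0365
finger_force: 20.0
```

Emit:
drive_tool([
  {"dp": [0, 0, 0], "twist": -0.5},
  {"dp": [0, 0, 0], "twist": -0.5},
  {"dp": [0, 0, 0], "twist": -0.5},
  {"dp": [0, 0, 0], "twist": -0.5},
  {"dp": [0, 0, 0], "twist": -0.5},
  {"dp": [0, 0, 0], "twist": -0.4},
  {"dp": [0, 0, 0], "twist": -0.3},
  {"dp": [0, 0, 0], "twist": -0.2},
  {"dp": [0, 0, 0], "twist": -0.1},
  {"dp": [0, 0, 0], "twist": 0},
])

```text
clock: 12.1
ee_pos: [0.5155, -0.1331, 0.1733]
eef_rot: [-179.9, -0.1, 79.0]
wrist_force: [-2.9, 5.4, 4.8]
finger_gap: 0.0366
finger_force: 20.0
```

```bash
python3 m.py 4
```

```text
{'clock': np.float64(12.1), 'joint_pos': array([-16.233,  20.313,  29.762, 114.001, -13.263,  49.025,   9.745]), 'ee_pos': array([ 0.515, -0.133,  0.173]), 'eef_rot': array([-1.79929e+02, -5.30000e-02,  7.89770e+01]), 'wrist_force': array([-2.886,  5.371,  4.762]), 'moment': array([1.194, 0.634, 0.042]), 'finger_gap': np.float64(0.037), 'finger_force': np.float64(20.0)}
top green hidden
top red hidden
scene green [ 18  13 182] [ 0.5566 -0.1924  0.123 ] -55.1 0.0711
scene red [ 15  10 109] [ 0.5426 -0.0724  0.123 ] 66.7 0.0671
wrist green [ 31  17 262] [ 0.5574 -0.1516  0.123 ] -23.0 0.045
wrist red [  63   64 3126] [ 0.5431 -0.0693  0.123 ] 67.3 0.0702
```

Emit:
drive_tool([
  {"dp": [0.014, -0.01, 0], "twist": -0.2},
  {"dp": [0, 0, 0], "twist": -0.3},
  {"dp": [0, 0, 0], "twist": -0.4},
  {"dp": [0, 0, 0], "twist": -0.5},
  {"dp": [0, 0, 0], "twist": -0.5},
  {"dp": [0, 0, 0], "twist": -0.5},
  {"dp": [0, 0, 0], "twist": -0.5},
  {"dp": [0, 0, 0], "twist": -0.5},
  {"dp": [0, 0, 0], "twist": -0.5},
  {"dp": [0, 0, 0], "twist": -0.5},
])

```text
clock: 13.25
ee_pos: [0.5152, -0.133, 0.1733]
eef_rot: [-180.0, -0.0, 101.0]
wrist_force: [-2.9, 3.7, 4.1]
finger_gap: 0.0368
finger_force: 20.0
```

Emit:
drive_tool([
  {"dp": [0, 0, 0], "twist": -0.5},
  {"dp": [0, 0, 0], "twist": -0.5},
  {"dp": [0, 0, 0], "twist": -0.5},
  {"dp": [0, 0, 0], "twist": -0.5},
  {"dp": [0, 0, 0], "twist": -0.5},
  {"dp": [0, 0, 0], "twist": -0.5},
  {"dp": [0, 0, 0], "twist": -0.5},
  {"dp": [0, 0, 0], "twist": -0.5},
  {"dp": [0, 0, 0], "twist": -0.4},
  {"dp": [0, 0, 0], "twist": -0.3},
])

```text
clock: 14.25
ee_pos: [0.515, -0.1332, 0.1733]
eef_rot: [-180.0, -0.0, 124.5]
wrist_force: [-4.5, 3.2, 5.5]
finger_gap: 0.0364
finger_force: 20.0
```

Emit:
drive_tool([
  {"dp": [0, 0, 0], "twist": -0.3},
  {"dp": [0, 0, 0], "twist": -0.2},
  {"dp": [0, 0, 0], "twist": -0.1},
  {"dp": [0, 0, 0], "twist": -0.1},
  {"dp": [0, 0, 0], "twist": 0},
  {"dp": [0, 0, 0], "twist": 0},
  {"dp": [0, 0, 0], "twist": 0},
])

```text
clock: 14.95
ee_pos: [0.5149, -0.1332, 0.1733]
eef_rot: [-179.9, -0.0, 127.9]
wrist_force: [-4.8, 3.1, 4.3]
finger_gap: 0.0366
finger_force: 20.0
```

```bash
python3 m.py 5; python3 -c "
import cv2,numpy as np
a=cv2.imread('pics/scene5.png')[150:330,120:320];b=cv2.imread('pics/wrist5.png')
cv2.imwrite('pics/v5.png',np.hstack([cv2.resize(a,(400,360),interpolation=2),cv2.resize(b,(400,360))]))"
```

```text
{'clock': np.float64(14.95), 'joint_pos': array([ -7.6  ,  19.052,  18.806, 113.539,  -8.036,  48.711,  53.502]), 'ee_pos': array([ 0.515, -0.133,  0.173]), 'eef_rot': array([-1.79945e+02, -4.60000e-02,  1.27929e+02]), 'wrist_force': array([-4.764,  3.098,  4.298]), 'moment': array([0.704, 0.801, 0.056]), 'finger_gap': np.float64(0.037), 'finger_force': np.float64(20.001)}
top green [10  8 57] [ 0.5739 -0.132   0.123 ] 2.0 0.0579
top red [ 19  18 256] [ 0.4847 -0.0707  0.123 ] 116.3 0.0706
scene green [ 18  13 177] [ 0.5855 -0.1417  0.123 ] -6.3 0.0699
scene red [11 10 83] [ 0.487  -0.0696  0.123 ] 114.2 0.0706
wrist green [ 30  17 259] [ 0.5563 -0.1139  0.123 ] 26.5 0.045
wrist red [  62   64 3133] [ 0.4847 -0.0705  0.123 ] 116.2 0.0708
```

View pics/v5.png

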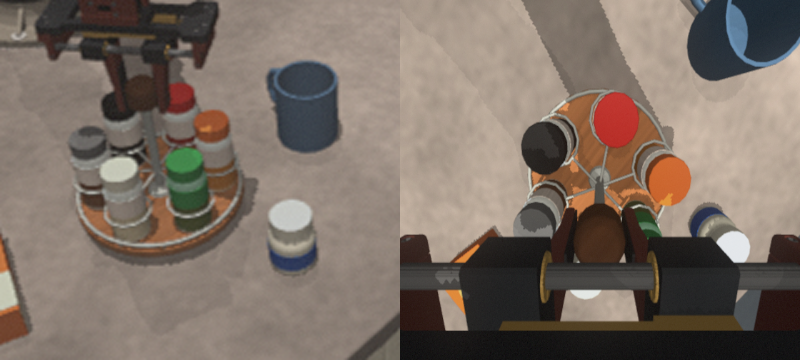

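Left: in the scene crop the green jar is almost at the front, with all jars upright and the pot and mug untouched. Right: in the wrist view the red cap is at (616,120), with the fingers on the knob. About 4-5° remain, so I'll refine the angle with a rigid fit to the visible cap tops in each camera's own frame.

```bash
cat > f.py <<'E'
from h import *
# cap tops from the depth slab, rigid (rotation+shift) fit to the 60-degree hexagon, per camera
for n in('top','scene','wrist'):
    a,d,c=snap(n,'f.png'); P=pts(c,cv2.medianBlur(d,5)); r=np.hypot(P[...,0]-.5155,P[...,1]+.1335)
    m=((abs(P[...,2]-.123)<.004)&(r>.035)&(r<.105)).astype(np.uint8)
    m=cv2.morphologyEx(m,cv2.MORPH_OPEN,np.ones((3,3)))
    k,l,s,ce=cv2.connectedComponentsWithStats(m)
    src,dst=[],[]
    for i in range(1,k):
        q=P[l==i]; w=np.ptp(q[:,:2],axis=0)
        (x,y),R=cv2.minEnclosingCircle(q[:,:2].astype(np.float32)); 
        fill=s[i,4]
        p=ray(c,*ce[i],.123)[:2]; t=np.degrees(np.arctan2(p[1]+.1335,p[0]-.5155)); j=round((t+4)/60)
        ok=w.min()>.025
        if fill>20: print(n,ce[i].round(),fill,w.round(3),p.round(4),t.round(1),ok)
        if ok: src.append(.07*np.array([np.cos(j*np.pi/3),np.sin(j*np.pi/3)])); dst.append(p)
    if len(src)>1:
        A,B=np.array(src),np.array(dst); a0,b0=A-A.mean(0),B-B.mean(0); z=((b0[:,0]+1j*b0[:,1])*(a0[:,0]-1j*a0[:,1])).sum()
        R=z/abs(z); t=B.mean(0)-[(R*complex(*A.mean(0))).real,(R*complex(*A.mean(0))).imag]
        print('==',n,len(A),'green angle',np.degrees(np.angle(z)).round(2),'axis',t.round(4),'scale',(abs(z)/(a0**2).sum()).round(3))
E
python3 f.py
```

```text
top [361. 216.] 48 [0.018 0.014] [ 0.5925 -0.1499] -12.0 False
top [352. 225.] 40 [0.013 0.013] [ 0.5737 -0.1308] 2.7 False
top [324. 235.] 186 [0.034 0.034] [ 0.5509 -0.0713] 60.4 True
top [324. 266.] 283 [0.038 0.038] [ 0.4857 -0.0701] 115.1 True
top [348. 285.] 188 [0.037 0.023] [ 0.4467 -0.1214] 170.0 False
== top 2 green angle -1.07 axis [ 0.5172 -0.1313] scale 0.931
scene [210. 197.] 110 [0.037 0.036] [ 0.489  -0.0715] 113.1 True
scene [174. 202.] 66 [0.036 0.02 ] [ 0.443  -0.1415] -173.7 False
scene [225. 211.] 169 [0.04 0.04] [ 0.5556 -0.0796] 53.3 True
scene [163. 219.] 183 [0.039 0.039] [ 0.4763 -0.1951] -122.5 True
scene [211. 230.] 200 [0.04  0.038] [ 0.5852 -0.1431] -7.8 True
scene [179. 235.] 199 [0.041 0.04 ] [ 0.5463 -0.2005] -65.3 True
== scene 5 green angle -5.29 axis [ 0.5165 -0.1367] scale 1.001
wrist [302. 140.] 3239 [0.04 0.04] [ 0.4846 -0.0709] 116.3 True
wrist [200. 173.] 3012 [0.04 0.04] [ 0.4453 -0.1281] 175.6 True
wrist [376. 211.] 2757 [0.04 0.04] [ 0.5537 -0.0763] 56.2 True
wrist [186. 261.] 1689 [0.038 0.035] [ 0.4723 -0.1864] -129.3 True
wrist [259. 343.] 315 [0.024 0.021] [ 0.5543 -0.2091] -62.8 False
== wrist 4 green angle -5.51 axis [ 0.5137 -0.133 ] scale 0.974
```

The wrist camera's clear caps (red, black, orange) give -4.5°, the scene camera gives -5.3°, and the yaw reckoning gives -4.7°. I'll turn a final 4.8°.

Emit:
drive_tool([
  {"dp": [0, 0, 0], "twist": -0.1},
  {"dp": [0, 0, 0], "twist": -0.2},
  {"dp": [0, 0, 0], "twist": -0.25},
  {"dp": [0, 0, 0], "twist": -0.2},
  {"dp": [0, 0, 0], "twist": -0.15},
  {"dp": [0, 0, 0], "twist": -0.06},
  {"dp": [0, 0, 0], "twist": 0},
  {"dp": [0, 0, 0], "twist": 0},
  {"dp": [0, 0, 0], "twist": 0},
  {"dp": [0, 0, 0], "twist": 0},
])

```text
clock: 16.25
ee_pos: [0.5148, -0.1332, 0.1733]
eef_rot: [-179.9, -0.1, 132.7]
wrist_force: [-3.7, 2.8, 5.7]
finger_gap: 0.0362
finger_force: 20.0
```

```bash
python3 f.py; python3 m.py 6 | head -1
```

```text
top [358. 216.] 52 [0.018 0.016] [ 0.5915 -0.1443] -8.1 False
top [350. 225.] 31 [0.011 0.011] [ 0.5724 -0.1259] 7.6 False
top [323. 238.] 176 [0.032 0.034] [ 0.5455 -0.0683] 65.3 True
top [325. 269.] 279 [0.038 0.038] [ 0.4802 -0.0725] 120.1 True
top [350. 285.] 146 [0.039 0.019] [ 0.4462 -0.1247] 172.8 False
== top 2 green angle 3.72 axis [ 0.5167 -0.1309] scale 0.935
scene [209. 196.] 85 [0.035 0.031] [ 0.4844 -0.0715] 116.6 True
scene [173. 202.] 88 [0.038 0.025] [ 0.4436 -0.1438] -171.9 True
scene [225. 209.] 162 [0.042 0.04 ] [ 0.5502 -0.0765] 58.7 True
scene [163. 221.] 182 [0.038 0.039] [ 0.4817 -0.1984] -117.5 True
scene [213. 229.] 196 [0.04  0.039] [ 0.5853 -0.1368] -2.7 True
scene [181. 236.] 206 [0.04  0.038] [ 0.5516 -0.1975] -60.6 True
== scene 6 green angle 0.52 axis [ 0.5162 -0.1374] scale 1.01
wrist [302. 140.] 3238 [0.041 0.04 ] [ 0.4794 -0.0737] 121.1 True
wrist [200. 173.] 3012 [0.04 0.04] [ 0.4451 -0.134 ] -179.6 True
wrist [376. 211.] 2760 [0.04 0.04] [ 0.5488 -0.0733] 61.1 True
wrist [186. 261.] 1684 [0.037 0.036] [ 0.4768 -0.1898] -124.5 True
wrist [259. 343.] 315 [0.023 0.023] [ 0.5605 -0.2056] -58.1 False
== wrist 4 green angle -0.72 axis [ 0.5136 -0.1332] scale 0.974
{'clock': np.float64(16.4), 'joint_pos': array([ -6.771,  18.975,  17.778, 113.487,  -7.577,  48.706,  57.847]), 'ee_pos': array([ 0.515, -0.133,  0.173]), 'eef_rot': array([-1.79947e+02, -5.00000e-02,  1.32724e+02]), 'wrist_force': array([-3.943,  3.415,  5.635]), 'moment': array([0.65 , 0.805, 0.007]), 'finger_gap': np.float64(0.037), 'finger_force': np.float64(20.001)}
```

View pics/scene6.png

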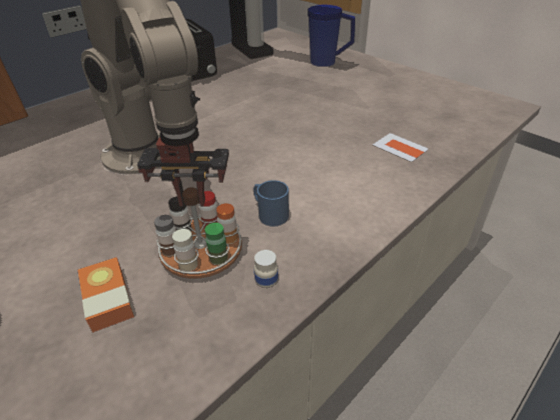

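The scene view shows the green jar at (215,243), facing the front. All jars are standing, and the mug, carton and pot are where they were. Wrist and scene views both put the angle error within about 0.5°, and the grip is held, so I'm handing in.

```bash
python3 -c "
from h import *
print(workorder.finish_job())"
```

```text
the job is handed in; nothing more can be done
None
```

The job is handed in: the green jar faces the front, measured to within about 0.5–1°, the gripper is still holding the knob at 20 N, all the jars are standing, and the mug, carton and pot were not touched.

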